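Pin the guide bar of a swing-bar drill jig with a ball-lock pin

TASK

Swing the drill jig's guide bar shut into the fork, take the ball-lock pin with the T-handle from the tool block and put it down through fork and bar: button pressed, fully home, then let go so that the balls lock. When it is locked, take it by the T-handle and tug it gently upwards until you feel the balls hold, then leave it in place. Feel your way and force nothing (no push or pull over 40 N on the jig or pin), and leave the other things where they are.

Things in the scene. Friction and masses are not known exactly. Their poses are not given: they have to be found in the camera images.
- jig: Swing-bar drill jig, fixed to the bench: wooden board 150 x 310 x 18 mm, origin at the centre of its underside, z up; a nest with a brass blank at its middle (40 mm high at most). On the board a slotted steel sole carries post, guide bar, stop and fork as one rigid unit. The sole has been clamped somewhere in its slots, set to the part: up to 16 mm either way along the board's y. It is not moved.
- fork_mid (a point): Point fixed to the board, axes as the jig's: centre of the fork's pin hole at its top face, 78 mm above the bench, if the sole stood in mid-slot. The true hole lies up to 16 mm to either side along y: find it by feel (or sight). Fork: two level lugs 34 x 34 x 10 mm with a 13 mm hole in their middle, 14 mm slot between for the bar's eye, 26 mm clear below; web 17 to 39 mm from the hole on +y, level with the top.
- post_mid (a point): Point fixed to the board, axes as the jig's: on the post's axis at the bar's mid-thickness (61 mm above the bench) if the sole stood in mid-slot. The true post is always 170 mm from the fork's hole, towards -y; its top is 102 mm above the bench. A stop block 65 mm high stands behind the shut bar, on its +x side, 134 mm from the post.
- tool_block: Wooden block fixed to the bench, 150 x 60 mm, 66 mm high, origin at the centre of its underside; two 18 mm holes at x -35 and +35 mm, right through, hold the two pins.
- guide_bar (a joint): Angle of the guide bar about the post, rad. 0: along the jig's +y, eye in line with the fork's hole; positive: open to the jig's -x. A fixed stop at -0.006, 1 mm past line-up at the eye; the pin's nose draws it back. Stiff hinge (0.12 N m), stays put. Flat bar 22 mm wide, 55 to 67 mm above the bench, bush 85 mm from the post (top 70 mm), eye 170 mm. Push its -x side 100 to 130 mm from the post to shut it.
- pin: Ball-lock pin with T-handle, upright in a hole of the tool block, on its shoulder. Origin on its axis at the shoulder's underside, z up to the button. 0.1 kg. Shank 12 mm thick, down to z -53 mm, last 2 mm chamfered to 9.6; 4 locking balls, centres at z -39.5 mm, 2.5 mm proud while the button is out, sunk when pressed. Shoulder 24 mm wide, z 0 to 4; neck 14 mm thick; T-bar 48 (x) x 14 (y) mm, z 18 to 30 mm.
- pin_handle (a point): Centre of the pin's T-bar, on its axis at z +24 mm; axes as the pin's. Balls out, the pin enters the fork only 10 mm, until the balls stand on the upper lug (shoulder 42.5 mm above it); it stays there upright when let go. Then pressing on the button alone takes the balls in and drives the pin down. Home, shoulder on the lug, balls below the lower lug: let go, they lock it, with 2.5 mm of axial play.
- button_top (a point): Centre of the top of the pin's push button, a 12 mm steel disc 8 mm above the T-bar when out (z +38 mm on the pin); moves with the button.
- pin_button (a joint): Travel of the pin's push button, m: 0 out (balls out), 0.005 fully in (balls in; its top still 3 mm above the T-bar). Spring 3 N at first touch, 7 N when fully in.
- plain_pin: Bystander: plain solid jig pin with a round 22 mm knob (no button, no balls) in the tool block's other hole; origin at the underside of its shoulder, top at z +27 mm.
- hammer: Bystander: 220 mm hammer lying beyond the work; origin at the centre of its underside, length along x.
- blank_tray: Bystander: open aluminium tray of brass blanks, 100 x 140 x 30 mm, left of the jig; origin at the centre of its underside.
- oil_can: Bystander: clear jar with a black cap, 52 mm wide, 100 mm high; origin at the centre of its underside.

How it is judged:
On the way, in this order (a step that is already met when the one before it is completed fails the run):
1. the guide bar is swung into the fork, its hole in line with the fork's holes to within 2 mm (value of joint guide_bar below 0.012 rad), for 0.2 s.
2. the pin is home in the fork (shoulder within 4 mm of the lug), button out and balls locked, and the fingers have let go of it (z of pin in the frame of fork_mid between -0.002 and 0.004 m and x of pin in the frame of fork_mid between -0.003 and 0.003 m and y of pin in the frame of fork_mid between -0.0195 and 0.0195 m and angle between the z axis of pin and the z axis of jig, either way round below 0.08 rad and value of joint pin_button below 0.001 m and contact force between the fingers and pin below 0.05 N), for 0.2 s.
3. the pin is tugged upwards: lifted by its play until the balls bear under the lower lug with more than 4 N, the button out (z of pin in the frame of fork_mid between 0.0015 and 0.005 m and contact force between pin and jig above 4 N and contact force between the fingers and pin above 1 N and value of joint pin_button below 0.001 m), for 0.05 s.
At the end, for the whole second after the job is handed in: The guide bar is in the fork (below 0.012 rad) and the pin stands locked through fork and bar: shoulder -2 to 4 mm above the upper lug, axis within 3 mm of the board's centre line, 19.5 mm of fork_mid along it and 0.08 rad of upright, button out (less than 1 mm in), at rest (z of pin in the frame of fork_mid between -0.002 and 0.004 m and x of pin in the frame of fork_mid between -0.003 and 0.003 m and y of pin in the frame of fork_mid between -0.0195 and 0.0195 m and angle between the z axis of pin and the z axis of jig, either way round below 0.08 rad and value of joint pin_button below 0.001 m and value of joint guide_bar below 0.012 rad and linear speed of pin below 0.02 m/s); the robot touches nothing.
It fails at once if the pin is forced: pressed or pulled against the jig with more than 40 N while it hardly moves (a brief touch when it lands does not count) (contact force between pin and jig above 40 N and linear speed of pin below 0.004 m/s).
It fails at once if the robot itself presses or pushes on the jig or its guide bar with more than 60 N (contact force between any of the fingers, the arm and jig above 60 N).
It fails at once if the plain pin is moved by more than 15 mm (distance of plain_pin from where it was at the start of the episode above 0.015 m).
It fails at once if the hammer, the tray or the jar is moved by more than 15 mm (distance of any of hammer, blank_tray, oil_can from where it was at the start of the episode above 0.015 m).
It also fails if it takes over 69 s, if anything falls off the work surface, if the arm or the gripper's body presses on something with over 40 N, if the wrist force passes 120 N, or if a joint passes its speed limit or range.

ROBOT

A 7-joint arm with a two-finger parallel gripper is mounted at the origin on the work surface. World frame = base frame: x ahead of the robot, y to its left, z up, the work surface at z = 0. Lengths are in m, angles in rad, forces in N, time in s.
With the tool pointing down it reaches from about 0.425 to 0.875 m from the base axis. Payload 4.7 kg.
Tool frame: the origin (TCP) lies midway between the tips of the shut fingers; the grasp point (between the pads) lies ctrl.grasp_offset behind it (ctrl.grasp_offset is the distance from the TCP to the grasp point, in m); z points along the fingers, y is the line along which they close (so a half turn about z gives the same grasp; the last joint's range is limited). The gripper opens to 87 mm and grips with 3 to 60 N. Pads are 19 mm wide; open, the fingers measure 117 mm over their backs; the gripper's body (75 mm by 190 mm) begins 51 mm behind the grasp point.
Start: joints at [1.26, 0.321, -0.07, 1.45, 0.023, 1.371, -0.057], TCP at [0.207, -0.616, 0.223] pointing down, gripper open.
Joint ranges: [-2.86, 2.86], [-0.3, 2.09], [-1.38, 1.24], [0.06, 2.45], [-1.56, 4.7], [0.09, 2.05], [-2.69, 2.69]. Speed limits (rad/s): [2.57, 2.57, 3.14, 3.14, 3.14, 3.14, 3.14].

INTERFACE

Orientations are given as a rotation vector (axis times angle).
In Python, from bench import ctrl gives the robot as it stands. The module is installed in compiled form; this text tells all that it offers.
- The arm moves only by the tool jog_arm, never from a script. Its argument "moves" is one flat list of numbers, 7 for each row, row after row: the shift along the tool's x, y, z in units of 30 cm (1.0 is 30 cm), then the turn, a rotation vector about the tool's x, y, z in units of 60 degrees (1.0 is 60 degrees), then the gripper's target within -1 to 1 (fully open at 1, half-way at 0, shut at -1). In form: [x, y, z, wx, wy, wz, fingers, x, y, z, wx, wy, wz, fingers, ...]. A call has exactly 8 rows; each row is the pose to reach, as a shift and turn from the pose commanded when the call began, along the tool's axes at that moment; what a row does not reach only later rows make up. A row lasts 1/8 s, in which the tool goes at most 62.5 mm and 10.7 degrees, less where a joint would pass 70% of its speed; a pose out of reach is approached as far as the arm can. A call with a number of a shift or a turn outside -1 to 1 is refused whole. A call with a gripper value outside its range is refused whole. The fingers move at their own pace and stop on an object; "newtons" is the grip in N (left out, the last holds). Time passes only in rows, so rows that repeat a pose let the fingers close, or fill a call up. It gives the time, the measured TCP pose, the force, the opening and the grip force at its end, in the units of the state.
- ctrl.get_state(): the state, without advancing time (a new reading comes with each control period).
- ctrl.get_image(name): name is "scene" or "side" or "wrist"; returns a dict with "pixels" (480x640x3 uint8, red, green, blue), "fx", "fy", "cx", "cy" (pixels), "xyz" and "rotation" of the camera in the world; the wrist camera has in their place "tool_from_camera" (4x4, takes a point from camera to tool coordinates, whose origin is the TCP and whose axes are the flange's). Camera axes: x right, y up, looking along -z (the intrinsics and any distortion apply to the point x, -y, -z); pixel columns grow to the right and rows downward; lengths in m; the calibration is good to about 2 mm. A picture is of the moment at which its call begins: read the wrist's pose just before it. There is no depth.
- ctrl.close_job(): hands the job in; it is judged then, once.
The state is a dict: "time": time; "joint_positions": joint angles; "qd": joint speeds; "joint_torque": joint torques, N m; "position": TCP position; "tool_rot": TCP orientation; "ft_force": force on the tool from outside, world axes, zero at the start; "torque": the same for the moment, N m; "grip_width": opening from 0.0 (shut) to 1.0 (fully open); "grip_force": force on a finger pad.
Only numpy, scipy, OpenCV 4.12 (cv2) and the standard library are available. Lean on these libraries where they do the work, as an engineer would, in place of code of your own. Each camera call takes 0.05 s, during which the arm holds its last target. There are 200 camera calls.

## Working session

There is one attempt and no reset: what is moved stays moved. The work goes in short steps, Python scripts to look and compute and a tool call to move; the robot and the scene stay as the last step left them, time stands still between calls to the robot, and variables do not carry over. Pictures are saved under pics/ and viewed, at most 10 in all, crops included, and the job is handed in when it is done.

Besides the shell and the picture viewer there is one more tool, called after "Call:" in YAML: its name, and indented under it one key for each argument. jog_arm: Moves the arm, as the interface text tells. Its arguments: {"type":"object","properties":{"moves":{"type":"array"},"newtons":{"type":"number"}},"required":["moves"]}

```bash
mkdir -p pics
cat > h.py <<'E'
import numpy as np, cv2
from scipy.spatial.transform import Rotation as R
from bench import ctrl
def snap(name,f):
    s=ctrl.get_state(); d=ctrl.get_image(name); cv2.imwrite(f'pics/{f}.png',d['pixels'][:,:,::-1])
    if name=='wrist':
        T=np.eye(4);T[:3,:3]=R.from_rotvec(s['tool_rot']).as_matrix();T[:3,3]=s['position'];T=T@np.array(d['tool_from_camera'])
        d['xyz']=T[:3,3];d['rotation']=T[:3,:3]
    d.pop('pixels'); d={k:(v.tolist() if hasattr(v,'tolist') else v) for k,v in d.items()}
    import json; json.dump(d,open(f'pics/{f}.json','w'),default=str); return d
def cam(f):
    import json; d=json.load(open(f'pics/{f}.json')); Rm=np.array(d['rotation'])
    if Rm.shape!=(3,3): Rm=R.from_rotvec(Rm).as_matrix()
    return d,Rm,np.array(d['xyz'])
def px2w(f,u,v,z):
    d,Rm,c=cam(f); r=Rm@np.array([(u-d['cx'])/d['fx'],-(v-d['cy'])/d['fy'],-1]); return c+r*(z-c[2])/r[2]
def w2px(f,p):
    d,Rm,c=cam(f); q=Rm.T@(np.array(p)-c); return d['cx']-d['fx']*q[0]/q[2], d['cy']+d['fy']*q[1]/q[2]
E
python3 - <<'E'
from h import *
for n in('scene','side'):
    d=snap(n,n+'0'); print(d)
s=ctrl.get_state(); print(s, ctrl.grasp_offset)
E
```

```text
{'fx': 549.423362777021, 'fy': 549.423362777021, 'cx': 327.6718398158746, 'cy': 248.07277006356313, 'xyz': [1.008181283423006, 0.4713523276636816, 0.9438719762787533], 'rotation': [0.29142438938726134, 0.6906049805424349, 2.2298217844595447]}
{'fx': 573.5998547897996, 'fy': 573.5998547897996, 'cx': 323.74967394355104, 'cy': 241.26561227862322, 'xyz': [0.440487299194022, -0.9487564822301774, 0.9421017819437458], 'rotation': [0.8896268963105514, -0.0669433723231336, -0.10896458251864673]}
{'time': 0.1, 'joint_positions': array([ 1.26013075,  0.32175402, -0.07009606,  1.45156976,  0.02261062,
        1.37080397, -0.05688109]), 'qd': array([-3.48589691e-04, -5.65447947e-04,  7.03515227e-04, -2.69868475e-03,
       -3.39863159e-04,  8.65024410e-05, -5.67242197e-04]), 'joint_torque': array([-7.08092157e-04, -4.92573130e+01, -4.06026402e-01, -3.13403141e+01,
       -6.41111727e-02,  3.94409441e-02,  5.58981264e-05]), 'position': array([ 0.20720165, -0.61555678,  0.22155922]), 'tool_rot': array([-3.09856595e+00, -5.07718804e-01,  5.99704161e-04]), 'ft_force': array([ 0.26630454,  0.08626154, -0.52778383]), 'torque': array([ 0.06083341, -0.03660837,  0.01432487]), 'grip_force': 0.0, 'grip_width': 1.0001622901505722} 0.0187
```

View pics/scene0.png

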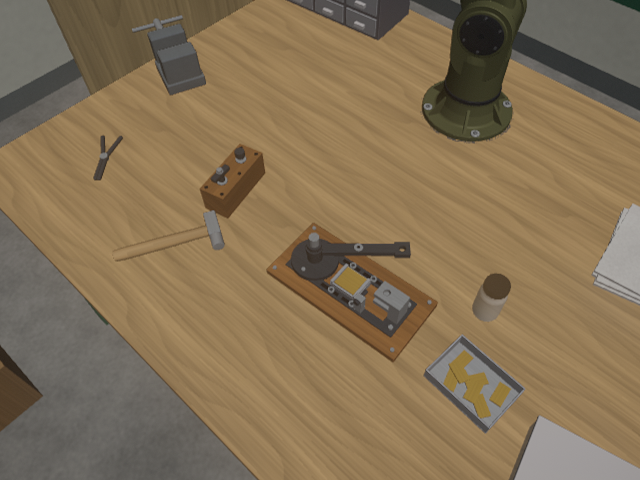

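View pics/side0.png

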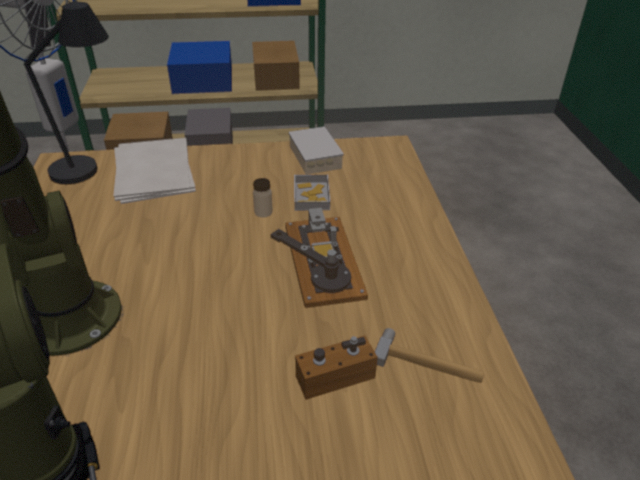

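The scene image shows the jig board with corners near (314,224), (436,305), (394,357) and (268,269). The post top is at (314,239), the fork at (392,297) and the open bar's eye at (403,250). The tool block has the T-pin at about (220,173) and the plain pin at (240,152). I'll enlarge both views.

Run:
```python
from h import *
a=cv2.imread('pics/scene0.png');b=cv2.imread('pics/side0.png')
A=cv2.resize(a[215:365,260:445],None,fx=4.3,fy=4,interpolation=cv2.INTER_CUBIC)
A=cv2.resize(a[215:365,260:445],(740,600),interpolation=cv2.INTER_CUBIC)
B=cv2.resize(a[135:225,190:275],(380,402),interpolation=cv2.INTER_CUBIC)
C=cv2.resize(b[325:400,285:395],(412,281),interpolation=cv2.INTER_CUBIC)
cv2.imwrite('pics/cA.png',A)
D=np.zeros((600,800,3),np.uint8);D[:402,:380]=B;D[:281,385:797]=C;cv2.imwrite('pics/cB.png',D)
print("A scale 4; B scale",380/85,402/90,"C",412/110)
for n,u,v,z in[('c1',314,224,.018),('c2',436,305,.018),('c3',394,357,.018),('c4',268,269,.018),('post',314,236,.102),('eye',403,249,.067),('fork',391,296,.078),('pinbtn',219,170,.104),('plain',240,149,.093)]: print(n,px2w('scene0',u,v,z).round(4))
```

```text
A scale 4; B scale 4.470588235294118 4.466666666666667 C 3.7454545454545456
c1 [ 0.5252 -0.0239  0.018 ]
c2 [0.5081 0.2795 0.018 ]
c3 [0.6442 0.2869 0.018 ]
c4 [ 0.6678 -0.0147  0.018 ]
post [0.5895 0.0404 0.102 ]
eye [0.4788 0.1702 0.067 ]
fork [0.5802 0.2215 0.078 ]
pinbtn [ 0.6013 -0.217   0.104 ]
plain [ 0.526  -0.2384  0.093 ]
```

View pics/cA.png

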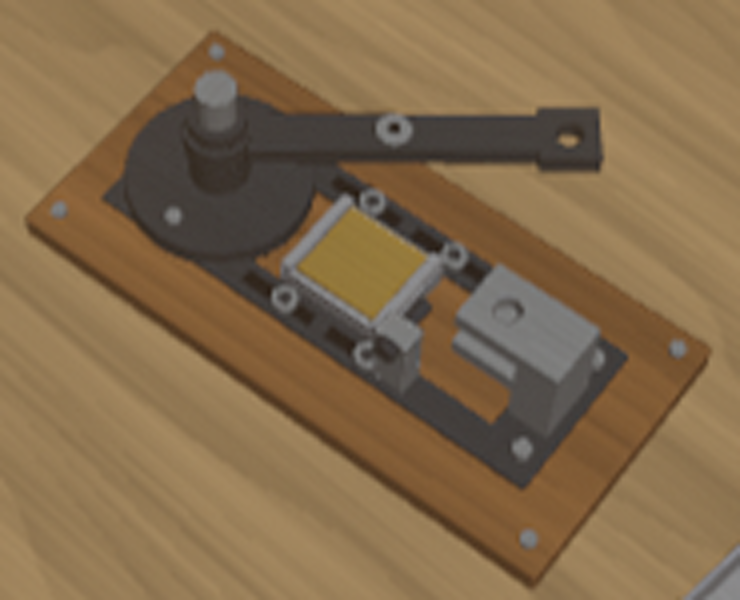

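View pics/cB.png

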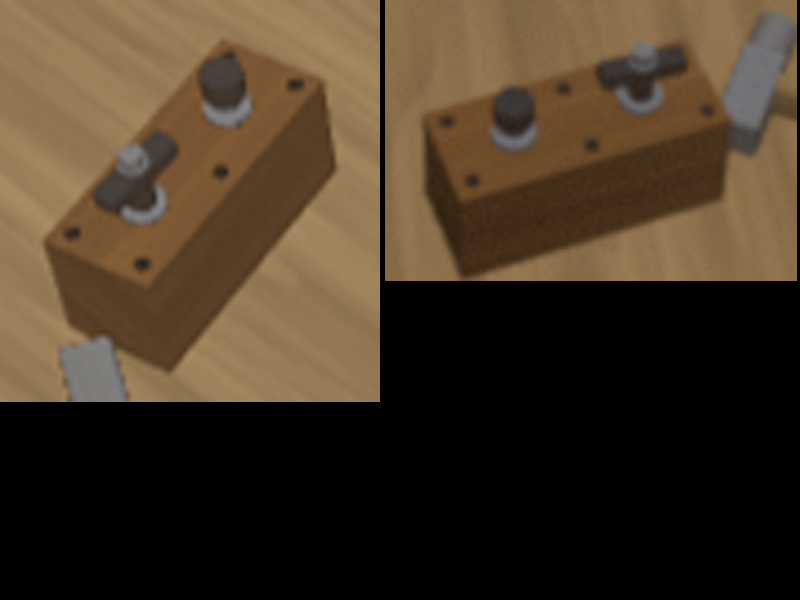

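The crop shows the post top at scene (314,237), the eye hole at (402.5,250) and the fork hole at (387,293). The T-pin button is at scene (219,169.7) and side (353.9,339). The T-bar lies along the block's long axis. Next I fit the poses.

```bash
cat >> h.py <<'E'
def plan(p,yaw,tilt0=True):
    """units of the move from the measured pose to TCP p, tool down, tool x heading yaw"""
    s=ctrl.get_state(); Rc=R.from_rotvec(s['tool_rot']); Rt=R.from_euler('z',yaw)*R.from_euler('x',np.pi)
    d=Rc.inv().apply(np.array(p)-s['position'])/.3; w=(Rc.inv()*Rt).as_rotvec()/np.radians(60)
    X=Rc.as_matrix()[:,0]
    print('pos',s['position'].round(4),'head',np.arctan2(X[1],X[0]).round(4),'shift',d.round(3),'turn',w.round(3),'F',s['ft_force'].round(2),'t',s['time'])
E
python3 - <<'E'
from h import *
from scipy.optimize import least_squares
def J(p,q):
    x,y,a=p[:3]; c,s=np.cos(a),np.sin(a); return np.array([x+c*q[0]-s*q[1],y+s*q[0]+c*q[1],q[2]])
obs=[]
# jig: params x,y,yaw,s,bar
def res(p):
    r=[]
    S=p[3];b=p[4];post=np.array([p[5],-.085+S])  # fork hole y relative = post+.17, unknown fork x=p5, fork_mid offset folded into S
    L=[((-.075,-.155,.018),312.5,222.5),((-.075,.155,.018),437.5,302.5),((.075,-.155,.018),266.8,269.5),((.075,.155,.018),393.7,357.5),
       ((post[0],post[1],.102),314,237),((post[0],post[1]+.17,.078),387,293),((post[0]-.17*np.sin(b),post[1]+.17*np.cos(b),.067),402.5,250)]
    for q,u,v in L: r+=list(np.array(w2px('scene0',J(p,q)))-[u,v])
    return np.array(r)
f=least_squares(res,[.59,.13,.06,0,.9,0]); print(f.x.round(4),f.fun.round(1))
p=f.x; print('post',J(p,(p[5],-.085+p[3],.1)),'fork',J(p,(p[5],.085+p[3],.078)),'eye',J(p,(p[5]-.17*np.sin(p[4]),p[3]-.085+.17*np.cos(p[4]),.06)))
# pin button triangulated
def rp(P): return np.r_[np.array(w2px('scene0',P))-[219.1,169.7],np.array(w2px('side0',P))-[353.9,338.9]]
g=least_squares(rp,[.6,-.21,.1],x_scale=.1);print('btn',g.x.round(4),g.fun.round(1))
o=lambda x,y:(190+x/4.47,135+y/4.467)
C=[px2w('scene0',*o(*q),.066) for q in((45,242),(222,40),(323,80),(148,287))]
print('block',np.round(C,4)); 
for a,b in((0,1),(3,2)): d=C[b]-C[a];print(np.hypot(*d[:2]),np.arctan2(d[1],d[0]))
a=px2w('scene0',*o(108,190),.096);b=px2w('scene0',*o(168,143),.096);print('T',a,b,np.hypot(*(b-a)[:2]),np.arctan2(*(b-a)[1::-1]))
plan((.5,-.05,.35),0)
E
```

```text
[ 5.850e-01  1.297e-01  7.520e-02 -2.600e-03  6.367e-01  6.000e-04] [ 0.3 -1.1  1.1 -1.1 -1.7 -0.7  0.2  2.1 -0.2  0.5  0.1 -0.4  0.1 -0. ]
post [0.59220793 0.04238106 0.1       ] fork [0.57943985 0.2119009  0.078     ] eye [0.48116007 0.17109926 0.06      ]
btn [ 0.5998 -0.2199  0.1012] [-0.2  0.1 -0.2 -0.1]
block [[ 0.6449 -0.2366  0.066 ]
 [ 0.5008 -0.273   0.066 ]
 [ 0.4858 -0.2159  0.066 ]
 [ 0.6304 -0.1805  0.066 ]]
0.1486392674342424 -2.8945177406500853
0.14887697319461884 -2.90098790391209
T [ 0.61773561 -0.21515687  0.096     ] [ 0.57990046 -0.21662054  0.096     ] 0.03786345028639829 -3.102926277495397
pos [ 0.2072 -0.6156  0.2216] head 0.3248 shift [ 1.527 -1.476 -0.426] turn [-0.002  0.     0.31 ] F [ 0.27  0.09 -0.53] t 0.1
```

Call:
jog_arm:
  moves: [0.16,-0.1,-0.08,0,0,0.06,1,0.32,-0.2,-0.16,0,0,0.12,1,0.48,-0.3,-0.24,0,0,0.18,1,0.64,-0.4,-0.32,0,0,0.24,1,0.8,-0.5,-0.4,0,0,0.31,1,0.94,-0.6,-0.42,0,0,0.31,1,1,-0.7,-0.42,0,0,0.31,1,1,-0.8,-0.42,0,0,0.31,1]

```text
time: 1.1
position: [0.4163, -0.2904, 0.3479]
tool_rot: [-3.141, -0.006, 0.001]
ft_force: [-0.3, 1.1, 0.4]
grip_width: 1.002
grip_force: 0.0
```

Run:
```python
from h import *
plan((.57,-.22,.33),0)
s=snap('wrist','w0');print(s)
```

```text
pos [ 0.4163 -0.2904  0.3479] head 0.0038 shift [ 0.513 -0.233  0.06 ] turn [-0.001  0.     0.004] F [-0.28  1.14  0.45] t 1.1
{'fx': 343.44377534794364, 'fy': 343.44377534794364, 'cx': 319.0934145216062, 'cy': 241.3094607401286, 'tool_from_camera': [[-0.0005912422093175667, 0.9676312529656271, 0.2523676063143178, 0.06907673231547662], [0.9999998250074214, 0.000566946257795948, 0.00016898836059955154, -0.0006995327078508362], [2.0439549114672768e-05, 0.25236766206491146, -0.9676314188398978, -0.16235402666746368], [0.0, 0.0, 0.0, 1.0]], 'xyz': [0.4853950501354272, -0.289606369374356, 0.5102663782054587], 'rotation': [[0.003224945939294052, 0.9675168727918734, 0.25278587893060955], [-0.9999941972503635, 0.0033977179943218095, -0.0002469373013199968], [-0.0010978111351017206, -0.25278361571799546, 0.9675222159905409]]}
```

Call:
jog_arm:
  moves: [0.12,-0.05,0.1,0,0,0,1,0.24,-0.1,0.2,0,0,0,1,0.36,-0.14,0.3,0,0,0,1,0.5,-0.19,0.4,0,0,0,1,0.61,-0.235,0.5,0,0,0,1,0.61,-0.235,0.5,0,0,0,1,0.61,-0.235,0.5,0,0,0,1,0.61,-0.235,0.5,0,0,0,1]

```text
time: 2.15
position: [0.5978, -0.2239, 0.2001]
tool_rot: [3.14, -0.003, 0.003]
ft_force: [0.4, -0.0, 0.4]
grip_width: 1.003
grip_force: 0.0
```

Run:
```python
from h import *
plan((.53,.12,.33),0)
snap('wrist','w1')
```

```text
pos [ 0.5978 -0.2239  0.2001] head -0.0019 shift [-0.227 -1.145 -0.436] turn [ 0.002 -0.002 -0.002] F [ 0.4  -0.02  0.42] t 2.15
```

View pics/w1.png

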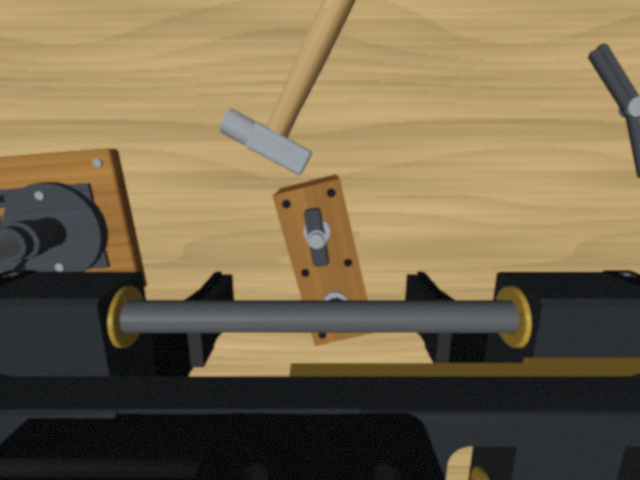

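The wrist view shows the T-bar running from (314,209) to (321,265), with the button at (317,240). The plain pin is partly hidden behind the gripper crossbar. Jig board corners show at (117,150) and (145,285).

Run:
```python
from h import *
a=px2w('w1',314,208.5,.096);b=px2w('w1',321,265.5,.096);d=a-b
print('T',a,b,np.hypot(*d[:2]),np.arctan2(d[1],d[0]),(a+b)/2)
print('btn',px2w('w1',317,240,.104))
a=px2w('w1',274,194,.066);b=px2w('w1',339,176,.066);print('block end',a,b,np.hypot(*(a-b)[:2]),np.arctan2(*(a-b)[1::-1])-np.pi/2)
print('jig c',px2w('w1',117,150,.018))
```

```text
T [ 0.62404265 -0.21943462  0.096     ] [ 0.57710204 -0.22485972  0.096     ] 0.04725306370527775 0.11506329247683596 [ 0.60057235 -0.22214717  0.096     ]
btn [ 0.60064291 -0.22172039  0.104     ]
block end [ 0.63193687 -0.18466597  0.066     ] [ 0.64705014 -0.24045565  0.066     ] 0.05780050751735286 0.26454793907732443
jig c [ 0.66924431 -0.02792958  0.018     ]
```

Call:
jog_arm:
  moves: [-0.08,-0.16,0,0,0,0,-1,-0.15,-0.33,0,0,0,-0.02,-1,-0.2,-0.5,0,0,0,-0.04,-1,-0.25,-0.66,0,0,0,-0.06,-1,-0.31,-0.82,0,0,0,-0.072,-1,-0.36,-0.95,0.05,0,0,-0.072,-1,-0.38,-0.98,0.08,0,0,-0.072,-1,-0.38,-0.98,0.08,0,0,-0.072,-1]

```text
time: 3.2
position: [0.4837, 0.0709, 0.1746]
tool_rot: [3.138, 0.119, 0.0]
ft_force: [0.9, -0.9, -0.2]
grip_width: 0.173
grip_force: 0.0
```

Run:
```python
from h import *
plan((.483,.100,.05),.075)
snap('wrist','w2')
```

```text
pos [0.4837 0.0709 0.1746] head 0.0756 shift [ 0.005 -0.098  0.415] turn [ 0.001 -0.     0.001] F [ 0.88 -0.87 -0.18] t 3.2
```

View pics/w2.png

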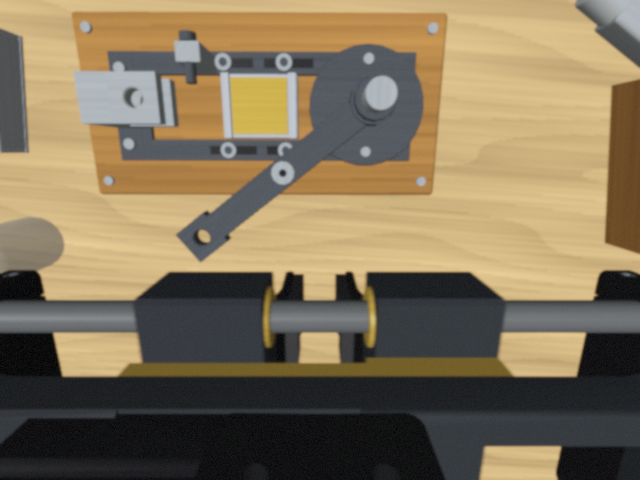

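The wrist view shows board corners at (73,13), (447,14), (431,194) and (102,194). The fork hole is at (137,98), the post top at (381,92) and the eye at (203,236).

Run:
```python
from h import *
P={}
for n,u,v,z in[('c+-',447,14,.018),('c++',73,13,.018),('c--',431,194,.018),('c-+',102,194,.018),('post',381,92,.102),('fork',137,97.5,.078),('eye',203,236,.067),('bush',283,173,.070)]: P[n]=px2w('w2',u,v,z);print(n,P[n].round(4))
d=P['fork']-P['post'];print(np.hypot(*d[:2]),-np.arctan2(d[0],d[1]));d=P['eye']-P['post'];print(np.hypot(*d[:2]),-np.arctan2(d[0],d[1]))
for a,b in(('c+-','c++'),('c--','c-+')): d=P[b]-P[a];print(np.hypot(*d[:2]),-np.arctan2(d[0],d[1]))
```

```text
c+- [ 0.6693 -0.0197  0.018 ]
c++ [0.647  0.2854 0.018 ]
c-- [ 0.5226 -0.0297  0.018 ]
c-+ [0.4998 0.2741 0.018 ]
post [0.5922 0.0402 0.102 ]
fork [0.5798 0.2069 0.078 ]
eye [0.4798 0.1653 0.067 ]
bush [0.5349 0.1029 0.07  ]
0.16714825079863177 0.07418681525842735
0.16814519884521625 0.7317057888172221
0.3059091250814079 0.07311894783777899
0.30471427292335324 0.07478701996116495
```

Call:
jog_arm:
  moves: [-0.005,-0.085,0.05,0,0,0,-1,-0.005,-0.085,0.15,0,0,0,-1,-0.005,-0.085,0.25,0,0,0,-1,-0.005,-0.085,0.35,0,0,0,-1,-0.005,-0.085,0.41,0,0,0,-1,-0.005,-0.085,0.415,0,0,0,-1,0.02,-0.1,0.415,0,0,0,-1,0.03,-0.11,0.415,0,0,0,-1]

```text
time: 4.25
position: [0.4924, 0.1058, 0.0513]
tool_rot: [-3.139, -0.118, -0.005]
ft_force: [-0.1, 0.3, 0.7]
grip_width: 0.004
grip_force: 0.0
```

Run:
```python
from h import *
plan((.553,.150,.05),.075)
print(ctrl.get_state()['grip_width'])
```

```text
pos [0.4924 0.1058 0.0513] head 0.0755 shift [ 0.213 -0.132  0.005] turn [-0.    -0.003  0.   ] F [-0.06  0.27  0.69] t 4.25
0.004457215589197497
```

Call:
jog_arm:
  moves: [0.03,-0.02,0.005,0,0,0,-1,0.06,-0.04,0.005,0,0,0,-1,0.09,-0.06,0.005,0,0,0,-1,0.12,-0.08,0.005,0,0,0,-1,0.15,-0.1,0.005,0,0,0,-1,0.18,-0.115,0.005,0,0,0,-1,0.205,-0.13,0.005,0,0,0,-1,0.213,-0.132,0.005,0,0,0,-1]

```text
time: 5.25
position: [0.5517, 0.1504, 0.0485]
tool_rot: [-3.139, -0.119, -0.0]
ft_force: [-0.8, 0.2, 0.0]
grip_width: 0.009
grip_force: 0.5
```

Call:
jog_arm:
  moves: [0.005,0,0,0,0,0,-1,0.01,0,0,0,0,0,-1,0.014,0,0,0,0,0,-1,0.018,0,0,0,0,0,-1,0.022,0,0,0,0,0,-1,0.025,0,0,0,0,0,-1,0.028,0,0,0,0,0,-1,0.03,0,0,0,0,0,-1]

```text
time: 6.25
position: [0.5603, 0.1502, 0.0485]
tool_rot: [3.139, 0.119, 0.0]
ft_force: [-0.7, 0.7, 0.1]
grip_width: 0.005
grip_force: 0.5
```

Call:
jog_arm:
  moves: [0.002,0,0,0,0,0,-1,0.004,0,0,0,0,0,-1,0.006,0,0,0,0,0,-1,0.008,0,0,0,0,0,-1,0.01,0,0,0,0,0,-1,0.012,0,0,0,0,0,-1,0.014,0,0,0,0,0,-1,0.015,0,0,0,0,0,-1]

```text
time: 7.25
position: [0.5619, 0.1504, 0.0484]
tool_rot: [3.138, 0.119, -0.009]
ft_force: [-10.9, -0.6, 7.8]
grip_width: 0.01
grip_force: 5.2
```

Call:
jog_arm:
  moves: [-0.03,0,0,0,0,0,-1,-0.07,0,0,0,0,0,-1,-0.07,0,-0.15,0,0,0,-1,-0.07,0,-0.3,0,0,0,-1,-0.04,-0.1,-0.45,0,0,0,-1,0.0,-0.2,-0.5,0,0,0,1,0,-0.2,-0.5,0,0,0,1,0,-0.2,-0.5,0,0,0,1]

```text
time: 8.25
position: [0.5598, 0.2092, 0.1977]
tool_rot: [3.138, 0.118, -0.001]
ft_force: [-0.6, -0.5, -0.3]
grip_width: 0.26
grip_force: 0.0
```

Run:
```python
from h import *
snap('wrist','w3'); plan((.6005,-.2215,.2),.115)
```

```text
pos [0.5598 0.2087 0.1974] head 0.0742 shift [ 0.029  1.44  -0.006] turn [ 0.002  0.001 -0.039] F [-1.09 -0.17  0.18] t 8.3
```

View pics/w3.png

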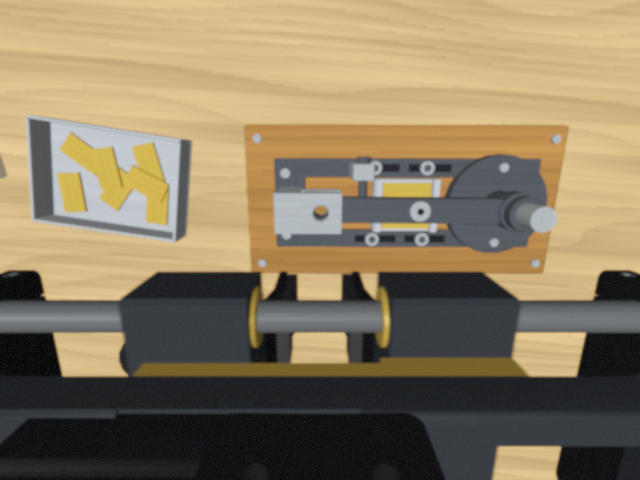

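The bar is shut in the fork. The hole is at (321,212) and the post top at (543,218).

Run:
```python
from h import *
print(px2w('w3',321,212,.078),px2w('w3',543,218,.102))
im=cv2.imread('pics/w3.png',0)[203:222,308:335];print(im[::2])
```

```text
[0.58041044 0.20970046 0.078     ] [0.59248895 0.04076836 0.102     ]
[[185 186 186 185 185 185 186 186 185 185 184 184 184 184 183 184 185 186
  186 186 186 186 186 186 186 187 186]
 [183 183 183 184 184 183 183 179 173 170 166 162 161 162 163 168 172 177
  179 182 183 183 184 184 184 183 183]
 [184 183 184 183 180 176 168 156 148 142 142 143 143 142 144 145 147 155
  162 173 179 181 183 183 183 184 183]
 [188 187 185 184 177 159 142 135 133 135 134 134 134 134 135 136 135 139
  146 155 169 179 186 186 186 185 187]
 [187 188 185 180 164 133 111 116 128 133 137 137 139 137 137 138 135 134
  126 129 149 173 184 185 187 187 186]
 [185 185 183 175 155 120  87  77  93 110 121 129 130 132 133 130 125 112
  101 109 141 168 181 184 185 185 187]
 [183 182 183 176 160 131  96  71  63  61  71  80  87  92  93  88  83  83
   95 124 153 174 182 184 184 183 183]
 [183 184 182 181 172 157 132 106  87  76  73  70  69  76  79  84  96 111
  131 154 171 182 184 185 184 184 184]
 [184 186 185 185 183 178 167 151 135 119 108 106 105 107 115 124 139 153
  169 179 184 185 185 184 186 186 186]
 [187 187 187 187 187 186 184 180 175 169 163 161 158 160 164 171 178 182
  185 187 187 186 187 187 187 186 186]]
```

Call:
jog_arm:
  moves: [0,0.15,0,0,0,0,1,0,0.3,0,0,0,0,1,0,0.45,0,0,0,0,1,0,0.6,0,0,0,0,1,0,0.75,0,0,0,0,1,0,0.88,0,0,0,0,1,0.01,0.95,0,0,0,-0.039,1,0.01,0.95,0,0,0,-0.039,1]

```text
time: 9.3
position: [0.5836, -0.0772, 0.1973]
tool_rot: [3.136, 0.173, -0.003]
ft_force: [-0.5, 0.4, -0.4]
grip_width: 0.997
grip_force: 0.0
```

Run:
```python
from h import *
plan((.6005,-.2215,.13),.115)
```

```text
pos [ 0.5836 -0.0772  0.1973] head 0.1102 shift [0.003 0.484 0.225] turn [ 0.001  0.002 -0.005] F [-0.47  0.4  -0.43] t 9.3
```

Call:
jog_arm:
  moves: [0.003,0.13,0,0,0,0,1,0.003,0.28,0,0,0,0,1,0.003,0.42,0,0,0,-0.005,1,0.003,0.484,0.05,0,0,-0.005,1,0.003,0.484,0.12,0,0,-0.005,1,0.003,0.484,0.2,0,0,-0.005,1,0.003,0.484,0.225,0,0,-0.005,1,0.003,0.484,0.225,0,0,-0.005,1]

```text
time: 10.3
position: [0.6021, -0.2162, 0.1303]
tool_rot: [-3.135, -0.193, 0.002]
ft_force: [0.1, -0.3, 0.2]
grip_width: 1.001
grip_force: 0.0
```

Run:
```python
from h import *
plan((.6005,-.2218,.074),.115)
snap('wrist','w4'); print('expect T ends, button',[np.round(w2px('w4',q)) for q in((.6243,-.2195,.096),(.5767,-.2248,.096),(.6006,-.2218,.104))])
```

```text
pos [ 0.6021 -0.2162  0.1303] head 0.123 shift [-0.008  0.018  0.188] turn [-0.001  0.001  0.008] F [ 0.1  -0.28  0.19] t 10.3
expect T ends, button [array([331., 235.]), array([329., 310.]), array([330., 278.])]
```

View pics/w4.png

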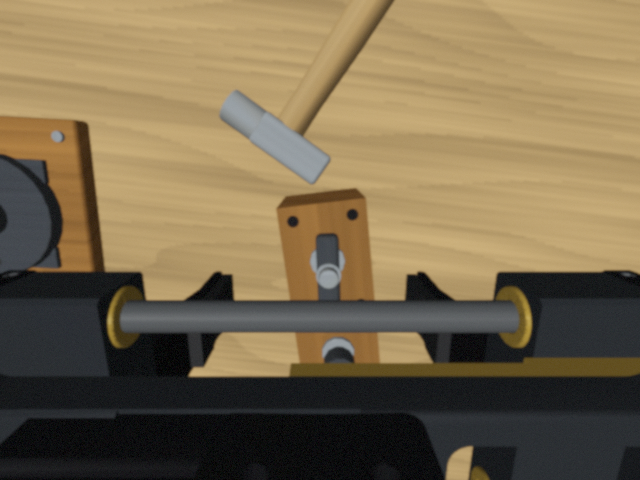

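The T-bar's far end is at (327,234) and the button at (328.5,276). Both are within 2 px of prediction, so I go down and grip.

Call:
jog_arm:
  moves: [-0.004,0.016,0.03,0,0,0.006,1,-0.004,0.016,0.08,0,0,0.006,1,-0.004,0.016,0.13,0,0,0.006,1,-0.004,0.016,0.17,0,0,0.006,1,-0.004,0.016,0.186,0,0,0.006,1,-0.004,0.016,0.186,0,0,0.006,0.2,-0.004,0.016,0.186,0,0,0.006,-1,-0.004,0.016,0.186,0,0,0.006,-1]
  newtons: 30

```text
time: 11.35
position: [0.6023, -0.2227, 0.0759]
tool_rot: [3.136, 0.181, 0.001]
ft_force: [0.2, 1.0, -0.1]
grip_width: 0.743
grip_force: 0.0
```

Call:
jog_arm:
  moves: [0,0,0,0,0,0,-1,0,0,0,0,0,0,-1,0,0,0,0,0,0,-1,0,0,0,0,0,0,-1,0,0,-0.02,0,0,0,-1,0,0,-0.06,0,0,0,-1,0,0,-0.1,0,0,0,-1,0,0,-0.1,0,0,0,-1]

```text
time: 12.35
position: [0.6021, -0.2227, 0.1068]
tool_rot: [3.136, 0.181, 0.001]
ft_force: [-1.1, 0.4, -0.3]
grip_width: 0.155
grip_force: 30.0
```

Run:
```python
from h import *
plan((.58,.21,.2),.0745); print(ctrl.get_state()['grip_width']*87)
```

```text
pos [ 0.6021 -0.2227  0.1068] head 0.1153 shift [ 0.093 -1.441 -0.312] turn [ 0.001 -0.001  0.039] F [-1.12  0.42 -0.31] t 12.35
13.507764079090549
```

Call:
jog_arm:
  moves: [0,0,-0.12,0,0,0,-1,0.01,-0.05,-0.27,0,0,0,-1,0.02,-0.2,-0.34,0,0,0.01,-1,0.03,-0.36,-0.34,0,0,0.02,-1,0.04,-0.53,-0.34,0,0,0.03,-1,0.05,-0.7,-0.34,0,0,0.039,-1,0.06,-0.87,-0.34,0,0,0.039,-1,0.06,-1.0,-0.34,0,0,0.039,-1]

```text
time: 13.35
position: [0.5849, 0.0804, 0.2074]
tool_rot: [-3.139, -0.12, -0.001]
ft_force: [0.4, 0.1, -1.1]
grip_width: 0.156
grip_force: 30.0
```

Run:
```python
from h import *
plan((.5808,.2099,.18),.0745)
```

```text
pos [0.5849 0.0804 0.2074] head 0.0767 shift [ 0.019 -0.432  0.092] turn [-0.    -0.001  0.002] F [ 0.36  0.12 -1.07] t 13.35
```

Call:
jog_arm:
  moves: [0.01,-0.1,0.03,0,0,0,-1,0.015,-0.22,0.06,0,0,0.002,-1,0.019,-0.33,0.09,0,0,0.002,-1,0.019,-0.42,0.092,0,0,0.002,-1,0.019,-0.432,0.092,0,0,0.002,-1,0.019,-0.432,0.092,0,0,0.002,-1,0.019,-0.432,0.092,0,0,0.002,-1,0.019,-0.432,0.092,0,0,0.002,-1]

```text
time: 14.35
position: [0.5817, 0.2057, 0.1797]
tool_rot: [3.139, 0.11, 0.0]
ft_force: [-0.3, -1.0, -1.4]
grip_width: 0.155
grip_force: 30.0
```

Run:
```python
from h import *
plan((.5808,.2099,.145),.0745)
snap('wrist','w5'); s=ctrl.get_state()
for h in(-.001,):
  p=np.array(s['position']);Rt=R.from_rotvec(s['tool_rot'])
  print('T end if pin at TCP',w2px('w5',p+Rt.apply([.024,0,-.0201])),'L/R corners',w2px('w5',p+Rt.apply([.024,-.007,-.0201])),w2px('w5',p+Rt.apply([.024,.007,-.0201])),'hole',w2px('w5',(.5797,.2099,.078)))
im=cv2.imread('pics/w5.png')[150:350,220:420];cv2.imwrite('pics/c5.png',cv2.resize(im,(600,600),interpolation=cv2.INTER_CUBIC))
```

```text
pos [0.5817 0.2057 0.1797] head 0.0703 shift [-0.002 -0.014  0.116] turn [ 0.001 -0.    -0.004] F [-0.28 -1.05 -1.36] t 14.35
T end if pin at TCP (np.float64(319.9254113378498), np.float64(259.37298325983323)) L/R corners (np.float64(303.7932421226601), np.float64(259.39009833833774)) (np.float64(336.0577542382314), np.float64(259.35586799706084)) hole (np.float64(314.42226655078315), np.float64(243.74846539655826))
```

View pics/c5.png

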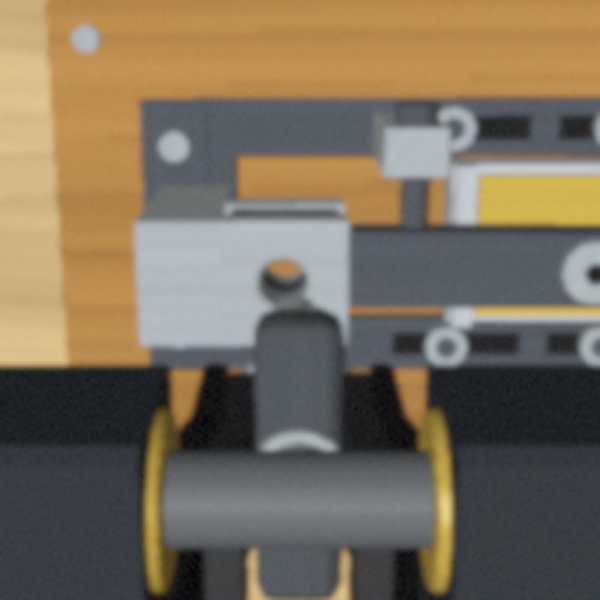

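The hole appears at (314.3,244), matching the prediction. The T-bar is centred in the tool at column 320, so I move over the hole and come down near it.

Call:
jog_arm:
  moves: [-0.004,-0.014,0.02,0,0,-0.004,-1,-0.004,-0.014,0.05,0,0,-0.004,-1,-0.004,-0.014,0.08,0,0,-0.004,-1,-0.004,-0.014,0.1,0,0,-0.004,-1,-0.004,-0.014,0.113,0,0,-0.004,-1,-0.004,-0.014,0.113,0,0,-0.004,-1,-0.004,-0.014,0.113,0,0,-0.004,-1,-0.004,-0.014,0.113,0,0,-0.004,-1]

```text
time: 15.4
position: [0.5798, 0.2112, 0.1461]
tool_rot: [3.139, 0.12, 0.001]
ft_force: [-1.8, -1.7, 3.4]
grip_width: 0.158
grip_force: 30.0
```

Run:
```python
from h import *
plan((.5802,.2099,.137),.0745)
```

```text
pos [0.5798 0.2112 0.1461] head 0.0766 shift [0.001 0.005 0.03 ] turn [ 0.    -0.     0.002] F [-1.78 -1.7   3.4 ] t 15.4
```

Call:
jog_arm:
  moves: [0.001,0.004,0,0,0,0,-1,0.001,0.004,0.004,0,0,0,-1,0.001,0.004,0.008,0,0,0,-1,0.001,0.004,0.012,0,0,0,-1,0.001,0.004,0.016,0,0,0,-1,0.001,0.004,0.018,0,0,0,-1,0.001,0.004,0.018,0,0,0,-1,0.001,0.004,0.018,0,0,0,-1]

```text
time: 16.4
position: [0.5801, 0.2098, 0.1401]
tool_rot: [3.139, 0.12, -0.0]
ft_force: [1.0, -1.4, -1.6]
grip_width: 0.154
grip_force: 30.0
```

Run:
```python
from h import *
plan((.5802,.2099,.137),.0745)
```

```text
pos [0.5801 0.2098 0.1401] head 0.0765 shift [ 0.   -0.    0.01] turn [0.001 0.    0.002] F [ 0.98 -1.36 -1.63] t 16.4
```

Call:
jog_arm:
  moves: [0,0,0.003,0,0,0,-1,0,0,0.006,0,0,0,-1,0,0,0.009,0,0,0,-1,0,0,0.012,0,0,0,-1,0,0,0.014,0,0,0,-1,0,0,0.015,0,0,0,-1,0,0,0.015,0,0,0,-1,0,0,0.015,0,0,0,-1]

```text
time: 17.4
position: [0.5803, 0.21, 0.136]
tool_rot: [3.139, 0.12, 0.0]
ft_force: [1.5, -2.7, 1.6]
grip_width: 0.159
grip_force: 30.0
```

Call:
jog_arm:
  moves: [0,0,0.002,0,0,0,-1,0,0,0.004,0,0,0,-1,0,0,0.006,0,0,0,-1,0,0,0.008,0,0,0,-1,0,0,0.01,0,0,0,-1,0,0,0.011,0,0,0,-1,0,0,0.011,0,0,0,-1,0,0,0.011,0,0,0,-1]

```text
time: 18.4
position: [0.5811, 0.2107, 0.1356]
tool_rot: [-3.139, -0.12, -0.005]
ft_force: [-1.4, -4.4, 14.0]
grip_width: 0.159
grip_force: 30.0
```

Call:
jog_arm:
  moves: [0,0,-0.004,0,0,0,-1,0,0,-0.008,0,0,0,-1,0,0,-0.008,0,0,0,-1,0.003,0,-0.008,0,0,0,-1,0.006,0,-0.008,0,0,0,-1,0.009,0,-0.008,0,0,0,-1,0.01,0,-0.008,0,0,0,-1,0.01,0,-0.008,0,0,0,-1]

```text
time: 19.4
position: [0.5819, 0.2107, 0.1357]
tool_rot: [3.139, 0.121, -0.004]
ft_force: [-2.4, -2.6, 8.8]
grip_width: 0.157
grip_force: 30.0
```

Call:
jog_arm:
  moves: [-0.005,0,0,0,0,0,-1,-0.01,0,0,0,0,0,-1,-0.014,0,0,0,0,0,-1,-0.018,0,0,0,0,0,-1,-0.02,0,0,0,0,0,-1,-0.02,0,0,0,0,0,-1,-0.02,0,0,0,0,0,-1,-0.02,0,0,0,0,0,-1]

```text
time: 20.4
position: [0.5785, 0.2104, 0.1358]
tool_rot: [-3.138, -0.12, -0.005]
ft_force: [4.1, -2.4, 6.2]
grip_width: 0.157
grip_force: 30.0
```

Call:
jog_arm:
  moves: [0,0,-0.008,0,0,0,-1,0,0,-0.012,0,0,0,-1,0.005,0,-0.012,0,0,0,-1,0.01,0,-0.012,0,0,0,-1,0.015,0,-0.012,0,0,0,-1,0.02,0,-0.012,0,0,0,-1,0.025,0,-0.012,0,0,0,-1,0.025,0,-0.012,0,0,0,-1]

```text
time: 21.4
position: [0.5838, 0.2106, 0.138]
tool_rot: [3.139, 0.121, -0.003]
ft_force: [-3.3, -0.5, -1.9]
grip_width: 0.16
grip_force: 30.0
```

Run:
```python
from h import *
plan((.5802,.2099,.137),.0745);snap('wrist','w6');snap('scene','s6');snap('side','d6')
a=cv2.imread('pics/w6.png')[190:350,220:420];a=cv2.resize(a,(500,400),interpolation=cv2.INTER_CUBIC)
b=cv2.imread('pics/s6.png')[215:325,340:440];b=cv2.resize(b,(300,330),interpolation=cv2.INTER_CUBIC)
c=cv2.imread('pics/d6.png')[180:260,280:355];c=cv2.resize(c,(282,270)[:2],interpolation=cv2.INTER_CUBIC)
D=np.zeros((600,800,3),np.uint8);D[:400,:500]=a;D[:330,500:800]=b;D[330:600,505:787]=c;cv2.imwrite('pics/m6.png',D)
```

```text
pos [0.5838 0.2106 0.138 ] head 0.0769 shift [-0.012  0.001  0.003] turn [0.    0.002 0.002] F [-3.28 -0.46 -1.91] t 21.4
```

View pics/m6.png

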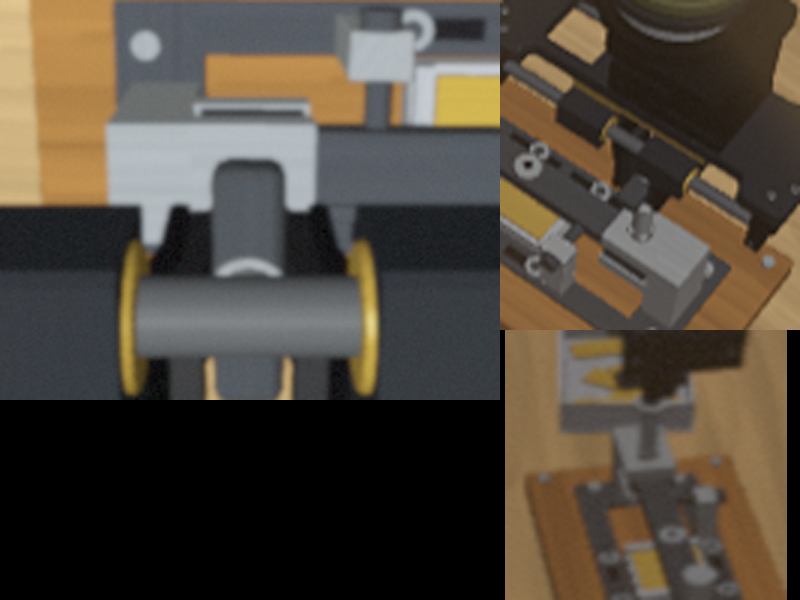

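The scene crop shows the shank standing in the fork hole at about scene (387,293). I'll check depth and lean numerically from the pixels.

Run:
```python
from h import *
im=cv2.imread('pics/s6.png',0);i0=cv2.imread('pics/scene0.png',0)
print('cols 374-404');
for r in range(272,302): print(r,*['%3d'%x for x in im[r,374:404]])
for z in(.078,.081,.090,.10,.11,.12,.144): print(z,np.round(w2px('s6',(.5797,.2105,z)),1))
im=cv2.imread('pics/d6.png',0)
print('side')
for z in(.078,.081,.090,.10,.11,.12,.144): print(z,np.round(w2px('d6',(.5797,.2105,z)),1))
for r in range(196,220): print(r,*['%3d'%x for x in im[r,304:332]])
```

```text
cols 374-404
272  98  96  99  85  40  27  32  32  30  35  36  40  33  32  32  33  33  33  35  34  36  41  43  45  46  45  45  45  39  72
273  99  97  99  78  38  27  31  32  33  34  49  54  56  46  33  29  34  33  33  34  33  31  37  41  46  46  44  40  54 127
274 101 100 101  62  32  30  32  33  31  44  61  63  72  75  73  41  33  34  33  35  33  34  32  36  40  43  43  43 118 131
275 114 109 105  57  28  28  31  32  42  57  63  61  63  79  90  57  34  34  34  33  34  34  32  33  36  37  39  72 135  86
276 124 125 107  71  34  33  31  43  56  65  62  62  64  62  63  56  36  34  35  34  33  35  34  33  31  34  37 103  98  75
277  98 131 106  85  65  64  43  56  62  63  62  64  63  63  63  43  32  30  33  32  34  35  31  34  35  31  43 104  78  65
278  57 123 114  79  81  74  59  61  64  64  62  64  63  64  66  42  32  30  29  30  32  34  33  35  34  33  43  90  68 107
279  78 124 117  74  65  52  62  63  64  65  63  63  63  65  61  39  33  29  29  29  30  30  31  33  30  32  38  85  86 127
280 119 133  93  53  49  51  62  63  64  63  63  64  64  62  50  34  34  30  29  29  30  27  43
[... 4991 characters left out ...]
 115
214 108 110 110 108  86  76 100 110 114 115 112  94  77  69  68  78  95 109 117 118 118 122 122 121 123 121 120 115
215 108 109 112 105  85  71  94 110 114 115 111  95  79  71  72  76  95 110 116 117 118 120 121 121 123 120 119 116
216 108 110 112 107  86  68  83 105 113 116 112  94  81  75  69  75  89 106 115 117 118 120 121 120 120 120 116 111
217 110 112 110 109  86  66  75 101 113 115 110  90  74  70  73  77  91 108 117 117 118 116 116 113 113 111 107 102
218 109 111 113 109  86  65  67  96 110 114 112  99  88  86  87  97 106 113 117 116 114 109 104 100  98 101  95  93
219 106 108 105 105  82  65  67  84 108 115 115 112 109 106 107 111 113 113 115 114 111 100  96  92  92  91  88  90
```

The shank is upright at columns 384–390, with ball bulges at row 291 (z ≈ 0.081) and the shoulder at z ≈ 0.12. The pin is standing on its balls in the fork, so I ease it down, release and rise.

Call:
jog_arm:
  moves: [-0.006,0,0.004,0,0,0,-1,-0.012,0,0.008,0,0,0,-1,-0.014,0.001,0.011,0,0,0,-1,-0.014,0.001,0.011,0,0,0,-1,-0.014,0.001,0.011,0,0,0,-0.5,-0.014,0.001,0.011,0,0,0,0,-0.014,0.001,0.011,0,0,0,0.3,-0.014,0.001,0.011,0,0,0,0.3]

```text
time: 22.55
position: [0.5804, 0.2098, 0.1352]
tool_rot: [3.139, 0.12, -0.0]
ft_force: [-0.8, -0.4, -0.4]
grip_width: 0.507
grip_force: 0.0
```

Call:
jog_arm:
  moves: [0,0,-0.02,0,0,0,0.3,0,0,-0.06,0,0,0,0.3,0,0,-0.12,0,0,0,0.3,0,0,-0.17,0,0,0,0.3,0,0,-0.2,0,0,0,-1,0,0,-0.2,0,0,0,-1,0,0,-0.2,0,0,0,-1,0,0,-0.2,0,0,0,-1]

```text
time: 23.55
position: [0.5801, 0.2096, 0.1945]
tool_rot: [3.139, 0.12, -0.002]
ft_force: [-0.1, 0.2, 0.5]
grip_width: 0.282
grip_force: 0.0
```

Run:
```python
from h import *
plan((.5797,.2101,.175),.0745);snap('scene','s7')
print(ctrl.get_state()['grip_width'])
im=cv2.imread('pics/s7.png',0)
for r in range(264,298): print(r,*['%3d'%x for x in im[r,374:404]])
for z in(.078,.081,.12,.150,.158): print(z,np.round(w2px('s7',(.5797,.2101,z)),1))
```

```text
pos [0.5801 0.2096 0.1945] head 0.0767 shift [-0.001 -0.002  0.065] turn [0.    0.001 0.002] F [-0.08  0.19  0.47] t 23.55
0.2364508426300099
264  97  99 100  97 103 123 128 134 136 138 141 142 142 143 143 143 144 103  62  60  64  51  38  34  33  32  30  29  80 126
265  96  97  98 100 100 101 110 124 134 135 137 139 141 142 142 138 134  91  67  62  64  58  45  36  33  29  27  70 128 138
266  94  95  96  97  98  99  98 104 119 128 135 137 139 134 137 131 123 122 113  83  65  65  60  43  32  29  59 124 148 146
267  94  94  94  95  96  98  99 101  94 109 119 126 136 112 127 133 134 135 139 123  75  64  66  60  35  28  99 145 149 148
268  97  96  95  93  95  95  97  98  98 101  96 105 129 107 133 135 134 135 136 140  83  64  67  63  42  79 129 144 145 146
269 100  98  96  95  93  95  95  96  98  98 102  95 129 104 134 140 136 137 137 139  94  66  63  53  66 125 142 142 143 144
270 100 101  99  98  94  95  94  95  96  97 100  90 130  81 110 139 139 139 137 127 122  75  52  67 114 140 140 140 141 143
271  99 100  99 101  99  97  95  94  94  96  91  69 109  95  81 116 128 128 124 105 130  7
[... 2655 characters left out ...]
36 136 135 135 135 135 115  86  84  99 116 122  98  85 129 134 134 136 134 133 134 135 134 134 137 137 129
294  98 123 132 138 137 136 134 134 137 129  95  86  98 130 144 109 119 133 132 133 133 135 134 133 135 135 133 134 135 137
295  83  90 108 126 137 138 137 137 135 136 125 114 104 115 143 126 135 136 134 132 133 133 135 134 133 135 135 134 135 134
296  81  85  84  98 122 132 138 137 137 135 136 137 129 121 131 134 135 135 136 134 133 132 134 136 133 133 134 135 136 135
297  73  74  79  84  91 107 126 138 138 137 135 136 135 135 134 132 133 133 136 135 134 132 130 133 135 136 134 133 135 136
0.078 [386.3 292.1]
0.081 [386.4 291.2]
0.12 [388.2 280.1]
0.15 [389.7 271. ]
0.158 [390.1 268.5]
```

The button is at (390.2,268.3), matching an upright pin standing on its balls. I come down onto the button with the fingers shut.

Call:
jog_arm:
  moves: [-0.001,-0.001,0,0,0,0,-1,-0.001,-0.001,0.03,0,0,0,-1,-0.001,-0.001,0.06,0,0,0,-1,-0.001,-0.001,0.09,0,0,0,-1,-0.001,-0.001,0.108,0,0,0,-1,-0.001,-0.001,0.118,0,0,0,-1,-0.001,-0.001,0.127,0,0,0,-1,-0.001,-0.001,0.134,0,0,0,-1]

```text
time: 24.6
position: [0.5811, 0.2106, 0.1565]
tool_rot: [-3.139, -0.12, -0.004]
ft_force: [-0.4, -0.3, 6.1]
grip_width: 0.004
grip_force: 3.2
```

Call:
jog_arm:
  moves: [-0.001,0,0.005,0,0,0,-1,-0.002,0,0.01,0,0,0,-1,-0.002,0,0.015,0,0,0,-1,-0.002,0,0.02,0,0,0,-1,-0.002,0,0.026,0,0,0,-1,-0.002,0,0.032,0,0,0,-1,-0.002,0,0.038,0,0,0,-1,-0.002,0,0.042,0,0,0,-1]

```text
time: 25.6
position: [0.5792, 0.2099, 0.1418]
tool_rot: [3.139, 0.12, -0.001]
ft_force: [0.1, 1.3, -0.2]
grip_width: 0.002
grip_force: 0.0
```

Call:
jog_arm:
  moves: [0.001,0,0.006,0,0,0,-1,0.001,0,0.012,0,0,0,-1,0.001,0,0.018,0,0,0,-1,0.001,0,0.024,0,0,0,-1,0.001,0,0.03,0,0,0,-1,0.001,0,0.036,0,0,0,-1,0.001,0,0.042,0,0,0,-1,0.001,0,0.042,0,0,0,-1]

```text
time: 26.6
position: [0.5796, 0.21, 0.1293]
tool_rot: [3.139, 0.12, -0.001]
ft_force: [-0.4, 0.5, 0.9]
grip_width: 0.004
grip_force: 0.0
```

Run:
```python
from h import *
plan((.5797,.2101,.115),.0745);snap('scene','s8')
im=cv2.imread('pics/s8.png',0)
for r in range(272,298): print(r,*['%3d'%x for x in im[r,374:404]])
```

```text
pos [0.5796 0.21   0.1293] head 0.0767 shift [ 0.    -0.     0.048] turn [0.    0.001 0.002] F [-0.42  0.47  0.94] t 26.6
272  97  97  97  99  98  98  96 100  50  27  33  33  34  34  34  31  35  32  33  33  36  41  43  45  40  44 123 106  92  71
273  99  96  97  97  98  98  99 101  53  27  31  33  34  35  32  34  33  35  34  31  33  35  40  43  36  81 135  97  76  78
274 101 100  97  96  96  97  99  96  44  26  29  33  33  32  33  35  34  33  33  32  34  34  33  36  49 110  85  80  82  80
275 115 107 101  98  96  96  98  83  40  27  32  33  31  31  33  33  34  33  34  35  34  33  31  31  76  97  71  70  78  83
276 124 123 104 103 101  99  97  84  40  27  32  34  33  33  34  30  30  33  35  36  35  34  34  34  92  90  81  68  67  74
277  97 131 105  93  95 102 102  77  37  30  32  31  31  31  31  28  30  28  31  34  34  36  34  36  85  97 102 111  83  62
278  56 123 114  76  76  93 105  70  34  27  32  32  34  34  34  28  31  29  30  28  31  32  29  30  69  88 101 125 110  90
279  79 125 116  72  65  72  95  79  41  34  35  34  35  33  30  30  29  30  29  36  39  40  37  44  86  98 10
[... 1545 characters left out ...]
  59  63 102 123 124 126 115 124 121 133 133 132 131 131 133 133 135 130 121 106
293 114 136 137 135 134 133 133 134 136 112  73  68  82  95  98 102  98 128 133 133 134 133 132 132 133 133 133 134 136 127
294  96 121 130 136 137 134 134 133 135 128  94  82  92  97  95 102 118 130 131 131 133 133 133 132 134 134 132 133 134 135
295  81  89 106 125 136 136 135 135 134 135 123 112 106 107 109 120 134 134 132 131 131 132 133 133 131 133 133 133 133 132
296  88  82  80  96 120 131 136 136 134 135 135 136 129 125 131 134 134 134 134 132 131 130 132 135 133 132 133 134 134 134
297  92  75  78  81  90 107 125 136 136 135 135 134 133 134 132 131 131 133 134 134 134 131 130 131 133 134 133 131 134 135
```

Call:
jog_arm:
  moves: [0,0,0.005,0,0,0,-1,0,0,0.01,0,0,0,-1,0,0,0.015,0,0,0,-1,0,0,0.02,0,0,0,-1,0,0,0.025,0,0,0,-1,0,0,0.03,0,0,0,-1,0,0,0.035,0,0,0,-1,0,0,0.038,0,0,0,-1]

```text
time: 27.65
position: [0.5798, 0.21, 0.1182]
tool_rot: [3.139, 0.12, -0.0]
ft_force: [0.3, 0.4, 1.2]
grip_width: 0.005
grip_force: 0.9
```

Call:
jog_arm:
  moves: [0,0,0.004,0,0,0,-1,0,0,0.008,0,0,0,-1,0,0,0.012,0,0,0,-1,0,0,0.015,0,0,0,-1,0,0,0.018,0,0,0,-1,0,0,0.021,0,0,0,-1,0,0,0.024,0,0,0,-1,0,0,0.026,0,0,0,-1]

```text
time: 28.65
position: [0.58, 0.2101, 0.1114]
tool_rot: [3.139, 0.12, 0.001]
ft_force: [-2.0, -2.0, 9.7]
grip_width: 0.004
grip_force: 4.7
```

Call:
jog_arm:
  moves: [0,0,-0.03,0,0,0,-1,0,0,-0.1,0,0,0,-1,0,0,-0.2,0,0,0,-1,0,0,-0.25,0,0,0,0.3,0,0,-0.25,0,0,0,0.3,0,0,-0.25,0,0,0,0.3,0,0,-0.25,0,0,0,0.3,0,0,-0.25,0,0,0,0.3]

```text
time: 29.65
position: [0.5795, 0.2099, 0.1848]
tool_rot: [3.139, 0.12, -0.002]
ft_force: [-0.2, 0.4, -0.9]
grip_width: 0.486
grip_force: 0.0
```

Run:
```python
from h import *
plan((.5802,.2101,.09),.0745);print(ctrl.get_state()['grip_width']);snap('scene','s9')
im=cv2.imread('pics/s9.png',0)
for r in range(274,304): print(r,*['%3d'%x for x in im[r,374:404]])
print([np.round(w2px('s9',(.5797,.2101,z)),1) for z in(.078,.116)])
h0=i=None
```

```text
pos [0.5795 0.2099 0.1848] head 0.0766 shift [ 0.003 -0.001  0.316] turn [0.    0.001 0.002] F [-0.15  0.37 -0.92] t 29.65
0.4860982025859845
274 102 101  99  98  97  98  98 100  99  99  94  93  92  93  95  97 100  93  70  63  92 114 138 141 140 141 141 144 130 119
275 115 108 104 100  99  98  97  99  99 100  99  97  94  94  93  95  89  68  60  61  58  64 110 124 139 142 140 141 142 142
276 124 125 106 103 102  99  98  98  98  99  99  99 100  97  95  90  65  56  63  63  64  64  58  74 116 132 140 140 140 139
277 100 133 107  95  96 103 101  98  97  97  98  99  99  98  90  70  58  62  63  66  65  65  65  62  75 104 125 140 141 140
278  59 124 115  78  77  94 104 102 100  97  96  98  97 104  93  86  70  62  63  64  66  66  66  62  80  95 101 122 132 140
279  81 126 118  74  68  74  94  97 103 100  96  96 106 119 120 124 113  85  67  65  66  66  65  53  82  98 101  97 107 125
280 107 132  95  55  59  67  72  80  94 103 109 110 125 134 134 135 139 124  75  64  65  67  58  56  86  98 100 100  97 102
281  96 105  58  36  43  57  64  69  73 103 128 113 135 136 135 135 137 140  97  67  65  6
[... 2108 characters left out ...]
5 134 131 132 134 136 134 133 134
299 131  74  42  52  73  80  83  91 108 127 137 138 137 136 135 134 134 133 134 135 135 135 135 135 132 132 133 135 135 134
300 129 115  91  52  47  61  75  84  83  99 121 132 137 138 135 135 135 134 136 137 135 133 134 135 135 133 131 131 134 136
301  99 125 126 109  65  44  54  73  80  84  91 109 126 137 138 137 136 136 136 137 138 137 135 134 135 134 134 133 131 133
302  82  91 110 131 116  90  51  47  61  75  83  83  99 122 132 138 136 136 135 136 137 138 138 136 135 134 135 135 133 131
303  92  84  82  99 124 125 110  64  45  54  72  79  83  90 108 125 135 135 136 135 136 135 138 138 137 135 134 135 135 136
[array([386.3, 292.1]), array([388. , 281.3])]
```

The button is at (388.8,281.7) against a prediction of (388,281.3) for home with the button out. The pin is home, so I go down to grip the T-bar.

Call:
jog_arm:
  moves: [0.002,-0.001,0.08,0,0,0,0.3,0.002,-0.001,0.16,0,0,0,0.3,0.002,-0.001,0.24,0,0,0,0.3,0.002,-0.001,0.29,0,0,0,0.3,0.002,-0.001,0.307,0,0,0,0.3,0.002,-0.001,0.307,0,0,0,0.3,0.002,-0.001,0.307,0,0,0,-1,0.002,-0.001,0.307,0,0,0,-1]
  newtons: 25

```text
time: 30.7
position: [0.5809, 0.2106, 0.0943]
tool_rot: [-3.139, -0.12, -0.002]
ft_force: [0.9, 0.2, -0.2]
grip_width: 0.503
grip_force: 0.0
```

Call:
jog_arm:
  moves: [0,0,0,0,0,0,-1,0,0,0,0,0,0,-1,0,0,0,0,0,0,-1,0,0,0,0,0,0,-1,0,0,0,0,0,0,-1,0,0,0,0,0,0,-1,0,0,-0.003,0,0,0,-1,0,0,-0.005,0,0,0,-1]

```text
time: 31.7
position: [0.5804, 0.2102, 0.0948]
tool_rot: [3.139, 0.12, -0.0]
ft_force: [0.4, -0.8, -1.7]
grip_width: 0.159
grip_force: 25.0
```

Call:
jog_arm:
  moves: [0,0,-0.003,0,0,0,-1,0,0,-0.005,0,0,0,-1,0,0,-0.007,0,0,0,-1,0,0,-0.009,0,0,0,-1,0,0,-0.011,0,0,0,-1,0,0,-0.013,0,0,0,-1,0,0,-0.014,0,0,0,-1,0,0,-0.014,0,0,0,-1]

```text
time: 32.7
position: [0.5796, 0.2097, 0.0966]
tool_rot: [3.139, 0.12, -0.004]
ft_force: [5.0, 1.3, -23.0]
grip_width: 0.155
grip_force: 25.0
```

The balls hold at about 22 N. I ease back, release and retreat.

Call:
jog_arm:
  moves: [0,0,0.006,0,0,0,-1,0,0,0.012,0,0,0,-1,0,0,0.017,0,0,0,-1,0,0,0.017,0,0,0,-1,0,0,0.017,0,0,0,0.3,0,0,0.017,0,0,0,0.3,0,0,0.017,0,0,0,0.3,0,0,0.017,0,0,0,0.3]

```text
time: 33.7
position: [0.5805, 0.2107, 0.0942]
tool_rot: [-3.139, -0.121, -0.0]
ft_force: [0.6, 0.9, -1.5]
grip_width: 0.529
grip_force: 0.0
```

Call:
jog_arm:
  moves: [0,0,-0.05,0,0,0,0.3,0,0,-0.12,0,0,0,0.3,0,0,-0.22,0,0,0,0.3,0,0,-0.34,0,0,0,0.3,0,0,-0.34,0,0,0,0.3,0,0,-0.34,0,0,0,0.3,0,0,-0.34,0,0,0,0.3,0,0,-0.34,0,0,0,0.3]

```text
time: 34.7
position: [0.5799, 0.2102, 0.1952]
tool_rot: [3.139, 0.12, -0.003]
ft_force: [-0.3, -0.4, 0.2]
grip_width: 0.654
grip_force: 0.0
```

Run:
```python
from h import *
s=ctrl.get_state();print(s['position'],s['ft_force'],s['time']);snap('scene','s10')
a=cv2.imread('pics/s9.png',0)[255:310,365:410].astype(int);b=cv2.imread('pics/s10.png',0)[255:310,365:410].astype(int)
print('diff home vs now',abs(a-b).mean(),abs(a-b).max())
```

```text
[0.57994145 0.21016143 0.19520792] [-0.30998408 -0.39808051  0.18416427] 34.7
diff home vs now 5.922424242424243 125
```

Run:
```python
from h import *
im=cv2.imread('pics/s10.png',0)
for r in range(276,300): print(r,*['%3d'%x for x in im[r,374:400]])
```

```text
276 126 126 106 104 102 100  98  98  99 100  99  99  99  97  95  90  64  59  65  64  64  63  59  91 121 133
277  99 132 107  95  97 103 101  98  97  98  98  99 100  99  91  74  59  63  63  65  65  64  66  61  87 106
278  60 124 116  78  79  93 105 103 100  98  97  97 100 103  89  66  60  62  64  65  67  65  67  64  85  96
279  83 126 119  74  67  75  94  97 102 101  97  95 103 119 117 110 107  76  64  66  66  66  65  54  89 100
280 107 133  95  57  60  66  72  80  95 102 109 112 122 135 135 136 139 122  75  63  67  68  58  55  94  99
281  97 107  59  35  45  58  64  69  72 103 128 118 134 136 135 135 137 145  97  68  66  62  59  79  93  95
282  66  71  58  44  39  41  48  60  71 119 139  97 132 139 138 137 136 138 111  72  61  54  82  94  94  93
283  68  69  71  61  50  39  40  64 108 125 126  90 110 138 141 140 137 128 115  72  50  77  98  99  96  94
284  69  69  68  69  65  56  53 108 140 102  98 108  81 117 129 129 124 116 115  64  62  97 101 101 100  98
285  68  67  70  69  66  67  88 138 124  76  83 114 105  96 104 105 108 122  88  58  84  97  98  99  99  99
286  67  69  68  67 
[... 791 characters left out ...]
  48  47  69 105 137 139 117 132 135 134 134 134 134
294  98 123 133 142  95  57  46  54  63  65  64  50  98 105 103 115 137 140 137 122 133 135 135 134 135 135
295  81  90 108 128 130 112  75  49  50  58  51  79 136 141 140 138 139 126 122 132 133 134 135 134 133 135
296  88  85  83  99 124 137 123  92  61  57  58 103 129 132 129 123 129 119 120 132 133 132 133 136 135 133
297  96  77  80  84  90 110 129 131 112 108 110 114 121 123 118 117 124 134 136 136 135 132 131 134 135 135
298 109  62  61  76  84  83  99 123 134 140 141 138 132 129 129 134 135 133 133 135 136 136 133 131 131 134
299 131  73  43  54  72  82  84  92 109 127 138 138 137 137 136 135 135 134 134 135 134 135 135 134 132 131
```

The pin is still home, with the T-bar and button in the same place to within 0.5 px.

```bash
python3 -c "
from bench import ctrl; print(ctrl.close_job())"
```

```text
the job is handed in; nothing more can be done
None
```

The job is handed in: the bar is shut in the fork, and the ball-lock pin is home and locked. It held an upward tug of about 22 N and is left standing in place; the hand-in gave no verdict.

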